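Gauge the tread of a replacement sole

TASK

Check the tread of the rubber sole on the bench depth gauge: wake the readout with its power key, slide the sole along under the raised foot until the wide cross groove lies beneath the probe, and push the palm cap down until the foot sits flat on the tread with the probe in that groove. Only then press the long hold key to freeze the reading, and leave the foot down and the keys released. Press one key at a time, leave the middle key alone, never shove the sole against a lowered probe, and do not disturb the other things on the bench.

Things in the scene. Friction and masses are not known exactly. Their poses are not given: they have to be found in the camera images.
- gauge: The fixed bench depth gauge: grey stone bed, steel column at the back, grey arm, and a grey readout box on the bench at its left. Origin on the bench surface straight below the probe's axis; x points away from the robot (towards the column), y to the left, z up. Column: radius 13 mm (flange 27 mm) at x 90 mm, y 0, top 179 mm above the bench.
- bed (a point): Point on the top of the stone bed straight below the probe, 30 mm above the bench; axes as the gauge's. The bed is a flat slab spanning gauge x -85 to 125 mm and y -250 to 100 mm.
- quill_bush (a point): Centre of the underside of the bush (radius 19 mm) that guides the quill at the end of the arm, 129 mm above the bench; the arm, 26 mm wide, runs back from it to the column, top 163 mm above the bench. Nothing else of the gauge stands over the bed.
- readout (a point): Middle of the readout box's flat front ledge, which carries the three keys in a row along gauge y and is 30 mm high. The box spans gauge x -25 to 108 mm and y 107 to 237 mm; the display behind the keys slopes up to 60 mm above the bench.
- quill (a joint): Vertical travel of the quill (steel rod with the foot at its lower end and the palm cap on top), m: 0 raised, grows downward, at most 0.040. It carries the probe along. It slides stiffly and stays where it is left; about 5 N moves it down. With the foot flat on the sole it reads about 0.033.
- cap_top (a point): Centre of the flat top of the black mushroom palm cap (42 mm wide) on the quill, to be pushed straight down; 219 mm above the bench when the quill is at 0, sinking with it.
- foot (a point): Centre of the flat underside of the foot, a steel bar 18 mm (gauge x) by 48 mm (gauge y) and 8 mm thick, at the lower end of the quill, 134 mm below the cap's top; 85 mm above the bench when the quill is at 0. The probe comes out through this point.
- probe (a joint): How far the sprung probe is pushed up into the foot, m: 0 when it hangs free with 12 mm out, 0.012 when flush with the foot (about 1 to 2 N). Depth below the foot = 0.012 minus this value: in the wide groove, foot flat, it reads about 0.005.
- probe_tip (a point): Rounded lower tip of the probe, a steel pin 3.6 mm in diameter; 12 mm below the foot when free.
- sole: The loose brown rubber sole, 280 mm long, 97 mm wide at the ball, 68 mm at the round heel (radius 34 mm), 62 mm at the waist, 22 mm thick, about 0.3 kg, lying tread up on the bed with the toe to the gauge's left (+y); it must slide that way by 50 to 120 mm. Origin in the middle of its underside; x points to the toe, z up out of the tread. All rib tops are 22 mm above the underside.
- groove (a point): Middle of the wide cross groove's mouth, level with the rib tops (sole x 50, y 0, z 22 mm); axes as the sole's. This groove, over the ball, is 12 mm wide, 7 mm deep, and runs along y across the whole sole between ribs 17 mm wide. The other cross grooves are 4 mm wide and 4 mm deep; the arch (sole x -78 to -18 mm) is recessed 4 mm.
- heel_end (a point): Rearmost point of the heel's edge (sole x -140, y 0), half way up, 11 mm above the bed; the sole can be pushed here towards the toe.
- key_power (a joint): Press depth of the power key, m: 0 up, 0.005 fully down (5 N), springs back. Pressed counts from 0.0035.
- key_power_top (a point): Centre of the top of the power key: round, 14 mm, at the left (+y) end of the key row, 9 mm proud of the ledge, top 39 mm above the bench. Pressed straight down.
- key_unit (a joint): Press depth of the middle key (units), same size and spring as the power key, 40 mm to the right of it (gauge y 180 mm). Not to be pressed.
- key_hold (a joint): Press depth of the hold key, m: 0 up, 0.005 fully down (5 N), springs back. Pressed counts from 0.0035.
- key_hold_top (a point): Centre of the top of the hold key: an oblong bar 16 mm (gauge x) by 30 mm (gauge y) at the right (-y) end of the row, 48 mm from the middle key, 9 mm proud of the ledge, top 39 mm above the bench.
- nail_tin: Bystander: open round tin of nails, 48 mm wide, 18 mm high, on the bed's back right corner. Origin: centre of its underside.
- glue_jar: Bystander: jar with screw cap, 62 mm wide, 85 mm high, behind the bed. Origin: centre of its underside.
- glue_can: Bystander: can, 80 mm wide, 115 mm high, behind the readout. Origin: centre of its underside.
- hammer: Bystander: hammer, 250 mm long, lying between robot and bed. Origin: under its middle.
- nippers: Bystander: nippers, 150 mm long, lying behind the column. Origin: under their middle.
- brush: Bystander: glue brush, 170 mm long, lying in front of the readout. Origin: under its middle.
- heel_piece: Bystander: rubber heel piece, 63 by 68 mm, 9 mm thick, lying on the bench off the bed's back right corner. Origin: under its middle.

How it is judged:
On the way, in this order (a step that is already met when the one before it is completed fails the run):
1. the power key is pressed (value of joint key_power above 0.0035 m), for 0.05 s.
2. the foot sits flat on the tread with the probe down in the wide groove (x of probe_tip in the frame of sole between 0.0452 and 0.0548 m and y of foot in the frame of sole between -0.028 and 0.028 m and z of foot in the frame of sole below 0.0233 m and value of joint probe below 0.0065 m and angle between sole's own z axis and vertical below 0.03 rad), for 0.3 s.
3. the hold key is pressed while the foot sits flat (all of step 2 and value of joint key_hold above 0.0035 m), for 0.05 s.
At the end, for the whole second after the job is handed in: The sole lies flat and still on the bed with the wide groove under the probe; the foot's underside is within 1.3 mm of the rib tops and lies wholly on the sole (within 28 mm of its midline), the probe reaches at least 5.5 mm deep into the wide groove, and both keys are up again (all of step 2 and linear speed of sole below 0.01 m/s and value of joint each of key_hold, key_power below 0.0015 m); the robot touches nothing.
It fails at once if the middle key is pressed (value of joint key_unit above 0.003 m).
It fails at once if the power and hold keys are down together (value of joint each of key_power, key_hold above 0.003 m).
It fails at once if the hold key is pressed while the foot is more than 3 mm above the tread (value of joint key_hold above 0.003 m and z of foot in the frame of sole above 0.025 m).
It fails at once if the probe is loaded with more than 15 N against the sole (contact force between probe and sole above 15 N).
It fails at once if a bystander is moved more than 30 mm (distance of any of nail_tin, glue_jar, glue_can, hammer, nippers, brush, heel_piece from where it was at the start of the episode above 0.03 m).
It also fails if it takes over 70 s, if anything falls off the work surface, if the arm or the gripper's body presses on something with over 40 N, if the wrist force passes 120 N, or if a joint passes its speed limit or range.

ROBOT

A 6-joint arm with a two-finger parallel gripper is mounted at the origin on the work surface. World frame = base frame: x ahead of the robot, y to its left, z up, the work surface at z = 0. Lengths are in m, angles in rad, forces in N, time in s.
With the tool pointing down it reaches from about 0.425 to 0.95 m from the base axis. Payload 3.5 kg.
Tool frame: the origin (TCP) lies at the very end of the fingers, on their centre line; the grasp point (between the pads) lies 19 mm behind it; z points along the fingers, y is the line along which they close (so a half turn about z gives the same grasp; the last joint's range is limited). The gripper opens to 85 mm and grips with 20 to 120 N. Pads are 22 mm wide; open, the fingers measure 114 mm over their backs; the gripper's body (76 mm by 85 mm) begins 54 mm behind the grasp point. The pads swing forward as they close: fully open they stand 13 mm farther back than shut.
Start: joints at [1.025, 0.286, 1.577, -0, 1.279, -0.15], TCP at [0.26, 0.623, 0.231] pointing down, gripper open.
Joint ranges: [-2.77, 2.77], [-0.9, 2.22], [0.21, 2.48], [-1.53, 4.67], [0.24, 2.81], [-2.84, 2.84]. Speed limits (rad/s): [2.79, 2.79, 3.14, 3.14, 3.14, 3.14].

INTERFACE

Orientations are given as a 3x3 rotation matrix whose columns are the frame's x, y, z axes.
In Python, from workcell import read_state, eyes, ctrl gives the robot as it stands.
- The arm moves only by the shell command python3 -m creep 'ROWS' [OPENING] [FORCE]. ROWS is JSON, a list that holds one entry, the list of rows, each a list of 6 numbers: the shift along the world's x, y, z in m, then the turn, a rotation vector about the world's x, y, z in degrees. A call has 1 to 12 rows; each row is the pose to reach, as a shift and turn from the pose commanded when the call began; what a row does not reach only later rows make up. A row lasts 1/12 s, in which the tool goes at most 41.7 mm and 7.16 degrees, less where a joint would pass 70% of its speed; a pose out of reach is approached as far as the arm can. A call with a gripper value outside its range is refused whole. OPENING is the finger opening in m, from 0 to 0.0854, set as the call begins (- or left out, the last holds). The fingers move at their own pace and stop on an object; FORCE is the grip in N (left out, the last holds). Time passes only in rows, so rows that repeat a pose let the fingers close. It gives the time, the measured TCP pose, the force, the opening and the grip force at its end, in the units of the state.
- read_state(): the state, without advancing time (a new reading comes with each control period).
- eyes.grab_frame(name): name is "side" or "top"; returns the picture (384x512x3 uint8, blue, green, red); there is no depth.
- eyes.camera_model(name): a dict with "fx", "fy", "cx", "cy" (pixels), "D" ([k1, k2, p1, p2, k3] as OpenCV has them; the pictures are not rectified), "R" (3x3) and "t" (3): a world point X has camera coordinates R X + t. Camera axes: x right, y down, z forward; pixel columns grow to the right and rows downward; lengths in m; the calibration is good to about 2 mm. A picture is of the moment at which its call begins. camera_model takes no time and is no camera call.
- ctrl.hand_in(): hands the job in; it is judged then, once.
The state is a dict: "time": time; "qpos": joint angles; "dq": joint speeds; "joint_efforts": joint torques, N m; "tool_pos": TCP position; "orientation": TCP orientation; "contact_force": force on the tool from outside, world axes, zero at the start; "moment": the same for the moment, N m; "gripper_width": finger opening in m; "grasp_force": force on a finger pad.
Only numpy, scipy, OpenCV 4.12 (cv2) and the standard library are available. Lean on these libraries where they do the work, as an engineer would, in place of code of your own. Each camera call takes 0.05 s, during which the arm holds its last target. There are 200 camera calls.

## Working session

There is one attempt and no reset: what is moved stays moved. The work goes in short steps, Python scripts to look and compute and a shell command to move; the robot and the scene stay as the last step left them, time stands still between calls to the robot, and variables do not carry over. Pictures are saved under pics/ and viewed, at most 10 in all, crops included, and the job is handed in when it is done.

```bash
mkdir -p pics; python3 - <<'E'
from workcell import read_state, eyes, ctrl
import cv2
for n in("side","top"):
    cv2.imwrite(f"pics/{n}0.png",cv2.resize(eyes.grab_frame(n),(800,600),interpolation=cv2.INTER_CUBIC))
    print(n,eyes.camera_model(n))
s=read_state();print(s)
E
```

```text
side {'fx': 371.17132427519823, 'fy': 371.17132427519823, 'cx': 256.72460920736506, 'cy': 195.57998555138659, 'D': array([0.01103463, 0.        , 0.        , 0.        , 0.        ]), 'R': array([[-0.96909153, -0.24659303, -0.00731297],
       [-0.16270691,  0.66114572, -0.73240208],
       [ 0.18544019, -0.70857478, -0.6808331 ]]), 't': array([0.54811228, 0.19353608, 0.81196312])}
top {'fx': 384.5488473899681, 'fy': 384.5488473899681, 'cx': 254.11400966490038, 'cy': 192.60791315867723, 'D': array([-0.12079422,  0.        ,  0.        ,  0.        ,  0.        ]), 'R': array([[-0.02390125, -0.99956741, -0.01713807],
       [-0.99593796,  0.02529611, -0.08641579],
       [ 0.08681193,  0.01500301, -0.99611174]]), 't': array([0.02978389, 0.57350045, 0.96967054])}
{'time': 0.1, 'qpos': array([ 1.02499560e+00,  2.87138265e-01,  1.57802041e+00,  1.61417655e-05,
        1.27859843e+00, -1.50018645e-01]), 'dq': array([-0.00042791, -0.00192933, -0.0019686 , -0.00081996, -0.00254473,
        0.00166184]), 'joint_efforts': array([ 9.31156319e-04, -4.07293653e+01, -2.93700117e+01, -1.41523769e-04,
        3.38651065e-03, -2.80943908e-06]), 'tool_pos': array([0.25990456, 0.62231887, 0.23005021]), 'orientation': array([[-9.22693339e-01,  3.85533020e-01, -1.13678453e-03],
       [ 3.85534547e-01,  9.22691563e-01, -1.84195883e-03],
       [ 3.38765543e-04, -2.13783286e-03, -9.99997657e-01]]), 'contact_force': array([0.02605702, 0.11145645, 0.71497447]), 'moment': array([0.01083212, 0.03083792, 0.03858414]), 'grasp_force': 0.0, 'gripper_width': 0.08527334295072161}
```

View pics/side0.png

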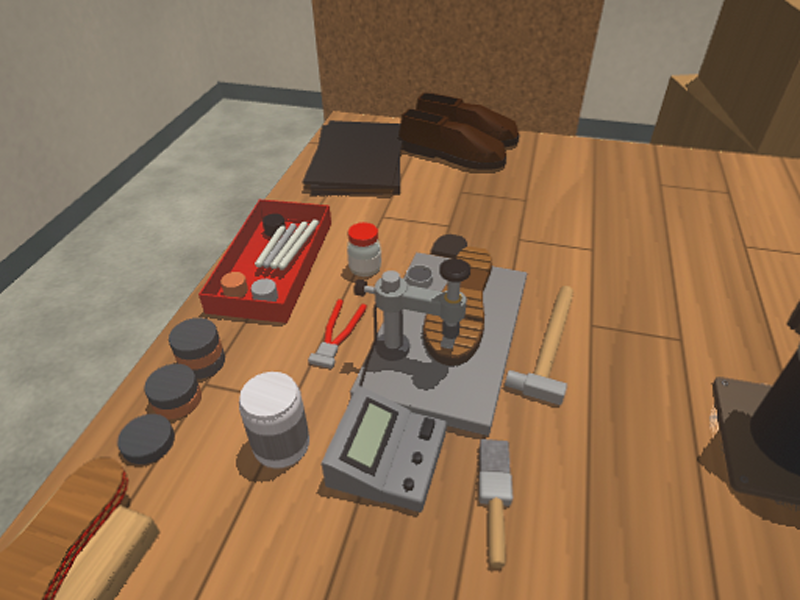

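View pics/top0.png

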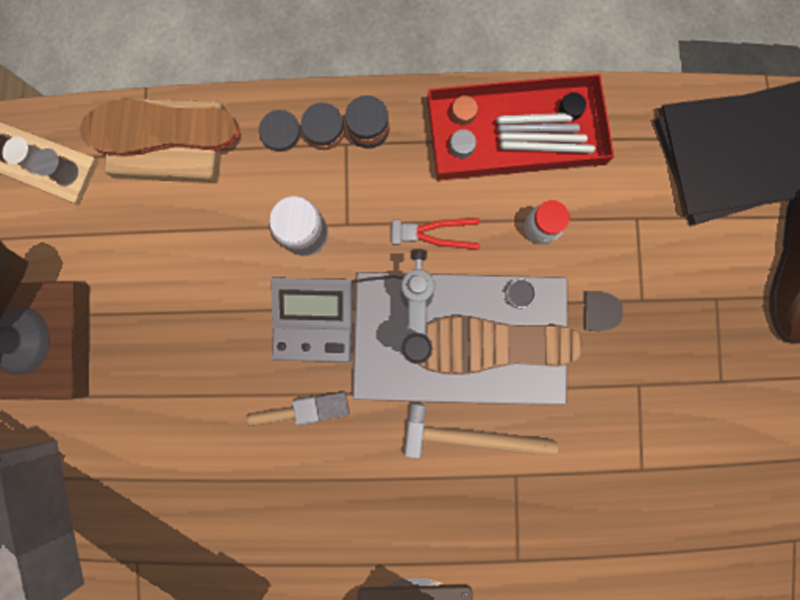

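Side view: gauge column at (392,320), cap (455,270), keys at (408,484), (417,458), (427,428), heel towards (475,258). Top view: keys at (282,347), (306,347), (334,348), cap (417,347), sole from about x 425 to heel end 581, y 345. Shown at 1.5625× scale. Next I measure these by masks.

```bash
cat > h.py <<'E'
from workcell import read_state, eyes, ctrl
import cv2, numpy as np
def ray(n,uv):
    c=eyes.camera_model(n);K=np.array([[c['fx'],0,c['cx']],[0,c['fy'],c['cy']],[0,0,1]])
    p=cv2.undistortPoints(np.array([[uv]],float),K,c['D'])[0,0]
    return -c['R'].T@c['t'], c['R'].T@np.array([*p,1])
def onz(n,uv,z):
    o,d=ray(n,uv); return o+d*(z-o[2])/d[2]
def blobs(n,img,lo,hi,roi,amin=15):
    x0,y0,x1,y1=roi; m=cv2.inRange(img[y0:y1,x0:x1],lo,hi)
    k,_,st,ce=cv2.connectedComponentsWithStats(m)
    return [(st[i],ce[i]+[x0,y0]) for i in range(1,k) if st[i][4]>=amin]
def two(a,b):
    (o1,d1),(o2,d2)=ray("top",a),ray("side",b)
    s=np.linalg.lstsq(np.c_[d1,-d2],o2-o1,rcond=None)[0]
    p,q=o1+s[0]*d1,o2+s[1]*d2; return (p+q)/2,np.linalg.norm(p-q)
E
python3 - <<'E'
from h import *
np.set_printoptions(precision=4,suppress=True)
t=eyes.grab_frame("top");s=eyes.grab_frame("side")
np.save("t.npy",t);np.save("s.npy",s)
print("top keys")
for st,c in blobs("top",t,(0,0,0),(75,75,75),(174,212,225,232),8): print(st,c,onz("top",c,.039))
print("side keys")
for st,c in blobs("side",s,(0,0,0),(75,75,75),(250,262,290,318),8): print(st,c,onz("side",c,.039))
print("cap top")
for st,c in blobs("top",t,(0,0,0),(60,60,60),(250,205,285,240)): print(st,c,onz("top",c,.215))
for st,c in blobs("side",s,(0,0,0),(60,60,60),(278,160,305,187)): print(st,c,onz("side",c,.215))
# sole row profile in top image
hsv=cv2.cvtColor(t,cv2.COLOR_BGR2HSV)
print("row",[tuple(map(int,t[222,x])) for x in range(270,376,1)])
# bed corners
for st,c in blobs("top",t,(120,120,120),(190,175,175),(226,170,366,262),500): print("bed",st,c)
big=cv2.resize(t[160:270,160:400],None,fx=3.3,fy=3.3,interpolation=cv2.INTER_CUBIC);cv2.imwrite("pics/z1.png",big)
E
```

```text
top keys
[ 4  7  5  4 12] [179.5833 220.4167] [0.5064 0.2076 0.039 ]
[19  8  4  4 10] [194.3 221.3] [0.5033 0.1697 0.039 ]
[34  8  8  6 23] [210.8696 222.1739] [0.5002 0.1272 0.039 ]
side keys
[ 0  0  5 15 39] [251.3846 267.6154] [0.5466 0.1202 0.039 ]
[ 18   5  10  15 100] [272.83 274.15] [0.4981 0.1255 0.039 ]
[14 27  6  8 36] [266.5    292.8056] [0.5008 0.1729 0.039 ]
[ 8 44  7  9 39] [261.1538 309.7179] [0.5023 0.2124 0.039 ]
cap top
[  0   1  23  19 222] [289.8018 170.9595] [ 0.496  -0.0091  0.215 ]
row [(85, 84, 89), (85, 85, 90), (87, 85, 91), (87, 86, 90), (75, 74, 78), (55, 56, 62), (76, 92, 118), (101, 134, 176), (101, 137, 184), (89, 119, 161), (81, 100, 131), (82, 107, 143), (102, 137, 183), (109, 145, 193), (109, 145, 193), (109, 145, 193), (106, 142, 189), (96, 127, 169), (83, 102, 134), (82, 109, 145), (98, 134, 181), (107, 143, 191), (111, 148, 195), (110, 148, 196), (106, 144, 192), (88, 118, 157), (74, 88, 112), (83, 97, 120), (85, 99, 122), (84, 98, 121), (76, 94, 120), (94, 125, 166), (113, 150, 197), (113, 150, 196), (113, 149, 196), (114, 151, 199), (105, 142, 1
[... 534 characters left out ...]
20, 158), (97, 121, 158), (97, 120, 158), (97, 120, 158), (97, 121, 159), (96, 121, 158), (95, 120, 157), (98, 121, 159), (98, 122, 159), (92, 116, 152), (78, 105, 141), (106, 144, 191), (112, 149, 198), (115, 152, 201), (114, 152, 199), (108, 147, 194), (99, 138, 186), (93, 127, 174), (81, 101, 133), (79, 106, 140), (108, 146, 195), (113, 151, 200), (113, 151, 200), (114, 151, 200), (109, 147, 196), (98, 128, 171), (71, 89, 118), (84, 114, 156), (108, 145, 194), (112, 150, 199), (111, 149, 198), (113, 151, 200), (90, 124, 168), (85, 113, 153), (85, 117, 161), (84, 118, 162), (84, 118, 162)]
bed [  31    0  106   44 2125] [299.3322 189.5092]
bed [   0    9   54   77 2045] [242.8944 224.18  ]
```

View pics/z1.png

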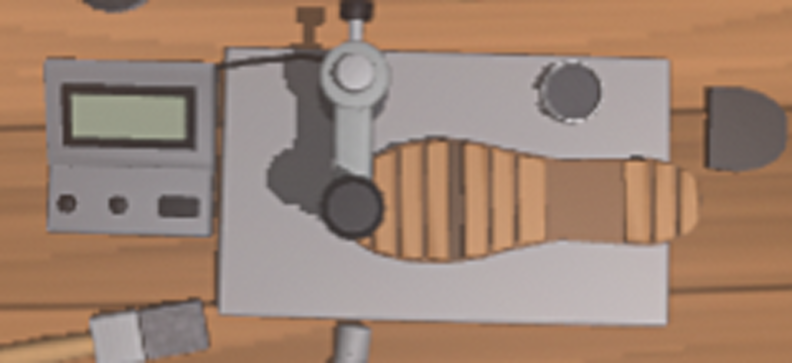

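The crop (×3.3, offset 160,160) shows the keys at (67,204), (118,205), (179,206), the cap at (352,207), the wide dark groove at (457,200), the heel end at (698,205), and the bed corners (223,48), (668,60), (668,324), (218,313).

```bash
python3 - <<'E'
from h import *
np.set_printoptions(precision=4,suppress=True)
f=lambda u,v:(160+u/3.3-.35,160+v/3.3-.35)
P={}
for n,u,v,z,g in [("pow",67,204,.039,(None,.220)),("unit",118,205,.039,(None,.180)),("hold",179,206,.039,(None,.132)),("cap",352,207,.219,(0,0)),
 ("A",223,48,.03,(.125,.1)),("B",668,60,.03,(.125,-.25)),("C",668,324,.03,(-.085,-.25)),("D",218,313,.03,(-.085,.1)),
 ("groove",457,200,.047,None),("heel",698,205,.046,None),
 ("gr_top",452,140,.045,None),("gr_bot",455,260,.045,None),("tin",572,92,.048,None),("bx1",46,58,.0,(.108,.237))]:
    P[n]=onz("top",f(u,v),z); print(n,P[n],g)
src=np.array([(.125,.1),(.125,-.25),(-.085,-.25),(-.085,.1)]);dst=np.array([P[k][:2] for k in "ABCD"])
a,b=src-src.mean(0),dst-dst.mean(0)
th=np.arctan2((a[:,0]*b[:,1]-a[:,1]*b[:,0]).sum(),(a*b).sum())
R=np.array([[np.cos(th),-np.sin(th)],[np.sin(th),np.cos(th)]]);t=dst.mean(0)-R@src.mean(0)
print("yaw",np.degrees(th),"origin",t,"resid",dst-(src@R.T+t))
for k in P: print(k,"gauge",R.T@(P[k][:2]-t))
# cap two view: dark ellipse of cap top in side
print("cap2",two(f(352,207),(455/1.5625-.2,269/1.5625-.2)))
E
```

```text
pow [0.5036 0.2067 0.039 ] (None, 0.22)
unit [0.502  0.1669 0.039 ] (None, 0.18)
hold [0.5002 0.1195 0.039 ] (None, 0.132)
cap [ 0.4948 -0.011   0.219 ] (0, 0)
A [0.6233 0.0841 0.03  ] (0.125, 0.1)
B [ 0.605  -0.2655  0.03  ] (0.125, -0.25)
C [ 0.3992 -0.2566  0.03  ] (-0.085, -0.25)
D [0.417  0.0918 0.03  ] (-0.085, 0.1)
groove [ 0.4996 -0.0937  0.047 ] None
heel [ 0.4906 -0.2794  0.046 ] None
gr_top [ 0.5456 -0.0915  0.045 ] None
gr_bot [ 0.454  -0.0909  0.045 ] None
tin [ 0.5799 -0.1848  0.048 ] None
bx1 [0.6232 0.2313 0.    ] (0.108, 0.237)
yaw -2.794124463271318 origin [ 0.4948 -0.0107] resid [[-0.0013  0.0009]
 [-0.0025  0.0009]
 [ 0.0015 -0.0003]
 [ 0.0022 -0.0015]]
pow gauge [-0.0018  0.2175]
unit gauge [-0.0014  0.1777]
hold gauge [-0.0009  0.1303]
cap gauge [-0.     -0.0004]
A gauge [0.1237 0.1009]
B gauge [ 0.1225 -0.2492]
C gauge [-0.0835 -0.2503]
D gauge [-0.0827  0.0986]
groove gauge [ 0.0088 -0.0827]
heel gauge [ 0.0089 -0.2686]
gr_top gauge [ 0.0547 -0.0783]
gr_bot gauge [-0.0368 -0.0822]
tin gauge [ 0.0935 -0.1698]
bx1 gauge [0.1165 0.2479]
cap2 (array([ 0.4943, -0.0112,  0.2111]), np.float64(0.001123390953783528))
```

Everything agrees with the given sizes: gauge origin ≈ (0.495, −0.011), yaw −2.8°, power key ≈ (0.504, 0.208), and the groove needs about 81 mm. I start by going above the power key with the fingers shut and turned to the gauge axes.

```bash
python3 -m creep '[[[0.244,-0.414,0,0,0,-70],[0.244,-0.414,0,0,0,-70],[0.244,-0.414,0,0,0,-70],[0.244,-0.414,0,0,0,-70],[0.244,-0.414,0,0,0,-70],[0.244,-0.414,0,0,0,-70],[0.244,-0.414,0,0,0,-70],[0.244,-0.414,0,0,0,-70],[0.244,-0.414,0,0,0,-70],[0.244,-0.414,0,0,0,-70],[0.244,-0.414,0,0,0,-70],[0.244,-0.414,0,0,0,-70]]]' 0 20
python3 -m creep '[[[0,0,0,0,0,0],[0,0,0,0,0,0]]]'; python3 -c "
from h import *
print(read_state())"
```

```text
time: 1.2
tool_pos: [0.5058, 0.2053, 0.2314]
orientation: [[0.05, 0.999, 0.001], [0.999, -0.05, -0.001], [-0.001, 0.001, -1.0]]
contact_force: [0.6, 0.5, -0.1]
gripper_width: -0.0
grasp_force: 0.0
time: 1.37
tool_pos: [0.5045, 0.2078, 0.2311]
orientation: [[0.05, 0.999, -0.001], [0.999, -0.05, 0.0], [0.0, -0.001, -1.0]]
contact_force: [-0.4, -1.4, 1.0]
gripper_width: 0.0001
grasp_force: 0.0
{'time': 1.3667, 'qpos': array([2.04505438e-01, 1.40628199e-03, 1.89542676e+00, 5.00878446e-04,
       1.24536534e+00, 2.53965254e-01]), 'dq': array([ 0.04425548, -0.00543724,  0.00584152,  0.00565553,  0.00098056,
        0.00257784]), 'joint_efforts': array([-1.10979773e+00, -2.88689858e+01, -2.91653448e+01, -7.24095572e-02,
       -2.77867739e-02, -2.42381729e-02]), 'tool_pos': array([0.50452525, 0.2078092 , 0.23111823]), 'orientation': array([[ 4.95998454e-02,  9.98768932e-01, -6.89457255e-04],
       [ 9.98769123e-01, -4.95996190e-02,  3.41692169e-04],
       [ 3.07074706e-04, -7.05556497e-04, -9.99999704e-01]]), 'contact_force': array([-0.44543379, -1.42320724,  0.95828825]), 'moment': array([-0.04613599,  0.01689689, -0.0049174 ]), 'grasp_force': 0.0, 'gripper_width': 0.0001408544264285085}
```

```bash
python3 -m creep '[[[0,0,-0.04,0,0,0],[0,0,-0.08,0,0,0],[0,0,-0.12,0,0,0],[0,0,-0.15,0,0,0],[0,0,-0.175,0,0,0],[0,0,-0.184,0,0,0],[0,0,-0.184,0,0,0],[0,0,-0.184,0,0,0]]]'; python3 -c "
from h import *
s=eyes.grab_frame('side');cv2.imwrite('pics/s1.png',cv2.resize(s[200:350,180:360],None,fx=4,fy=4))"
```

```text
time: 2.03
tool_pos: [0.5043, 0.2098, 0.048]
orientation: [[0.045, 0.999, 0.0], [0.999, -0.045, 0.0], [0.0, 0.0, -1.0]]
contact_force: [-0.3, 0.3, 0.4]
gripper_width: 0.0003
grasp_force: 0.0
```

View pics/s1.png

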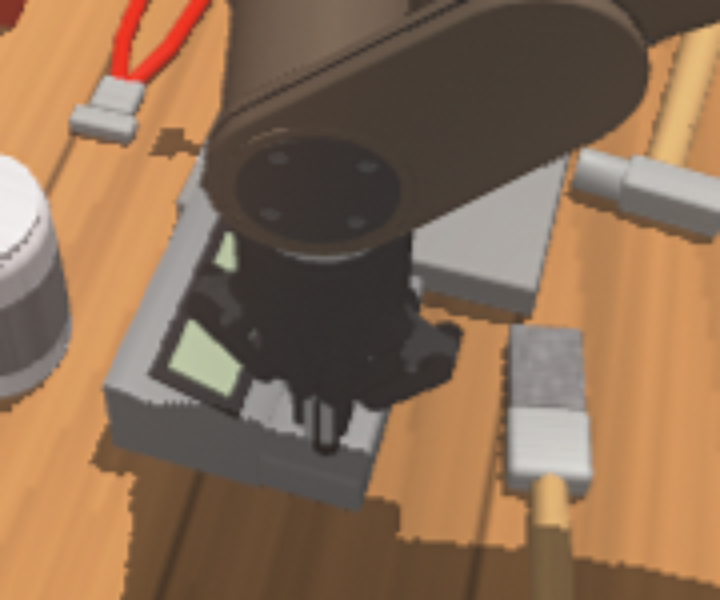

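The fingertip at crop (325,440), full-picture pixel (261,310), sits right over where the power key was seen (261,310). Pressing now.

```bash
python3 -m creep '[[[0,-0.001,-0.009,0,0,0],[0,-0.001,-0.0135,0,0,0],[0,-0.001,-0.0145,0,0,0],[0,-0.001,-0.0145,0,0,0],[0,-0.001,-0.0145,0,0,0]]]'; python3 -m creep '[[[0,0,0.0005,0,0,0]]]'
```

```text
time: 2.5
tool_pos: [0.5061, 0.2083, 0.0345]
orientation: [[0.047, 0.999, 0.004], [0.999, -0.047, 0.001], [0.001, 0.004, -1.0]]
contact_force: [2.4, 1.7, 4.8]
gripper_width: 0.0
grasp_force: 2.2
time: 2.58
tool_pos: [0.5059, 0.2082, 0.0347]
orientation: [[0.047, 0.999, 0.004], [0.999, -0.047, 0.001], [0.001, 0.004, -1.0]]
contact_force: [2.2, 0.6, 4.9]
gripper_width: 0.0
grasp_force: 2.1
```

```bash
python3 -m creep '[[[0,0,-0.0015,0,0,0],[0,0,-0.0015,0,0,0],[0,0,0.02,0,0,0],[0,0,0.06,0,0,0],[0,0,0.1,0,0,0],[0,0,0.14,0,0,0],[0,0,0.18,0,0,0],[0,0,0.22,0,0,0],[0,0,0.255,0,0,0],[0,0,0.255,0,0,0]]]' 0 20
python3 -m creep '[[[-0.01,-0.4,0,0,0,0],[-0.01,-0.4,0,0,0,0],[-0.01,-0.4,0,0,0,0],[-0.01,-0.4,0,0,0,0],[-0.01,-0.4,0,0,0,0],[-0.01,-0.4,0,0,0,0],[-0.01,-0.4,0,0,0,0],[-0.01,-0.4,0,0,0,0],[-0.01,-0.4,0,0,0,0],[-0.01,-0.4,0,0,0,0],[-0.01,-0.4,0,0,0,0],[-0.01,-0.4,0,0,0,0]]]' 0.076
```

```text
time: 3.42
tool_pos: [0.5064, 0.2081, 0.2964]
orientation: [[0.047, 0.999, 0.011], [0.999, -0.047, 0.002], [0.002, 0.011, -1.0]]
contact_force: [0.1, 0.5, 1.0]
gripper_width: 0.0001
grasp_force: 0.0
time: 4.42
tool_pos: [0.4928, -0.1928, 0.2861]
orientation: [[0.05, 0.999, -0.005], [0.999, -0.05, 0.003], [0.003, -0.005, -1.0]]
contact_force: [-0.6, 0.4, -0.3]
gripper_width: 0.076
grasp_force: 0.0
```

```bash
python3 -m creep '[[[0.002,0.003,-0.04,0,0,0],[0.002,0.003,-0.08,0,0,0],[0.002,0.003,-0.12,0,0,0],[0.002,0.003,-0.16,0,0,0],[0.002,0.003,-0.19,0,0,0],[0.002,0.003,-0.205,0,0,0],[0.002,0.003,-0.212,0,0,0],[0.002,0.003,-0.212,0,0,0],[0.002,0.003,-0.212,0,0,0]]]'; python3 -c "
from h import *
s=eyes.grab_frame('side');cv2.imwrite('pics/s2.png',cv2.resize(s[100:250,200:380],None,fx=4,fy=4))"
```

```text
time: 5.17
tool_pos: [0.4965, -0.1884, 0.0768]
orientation: [[0.045, 0.999, 0.0], [0.999, -0.045, 0.0], [0.0, 0.0, -1.0]]
contact_force: [-0.2, 1.3, 0.2]
gripper_width: 0.0759
grasp_force: 0.0
```

View pics/s2.png

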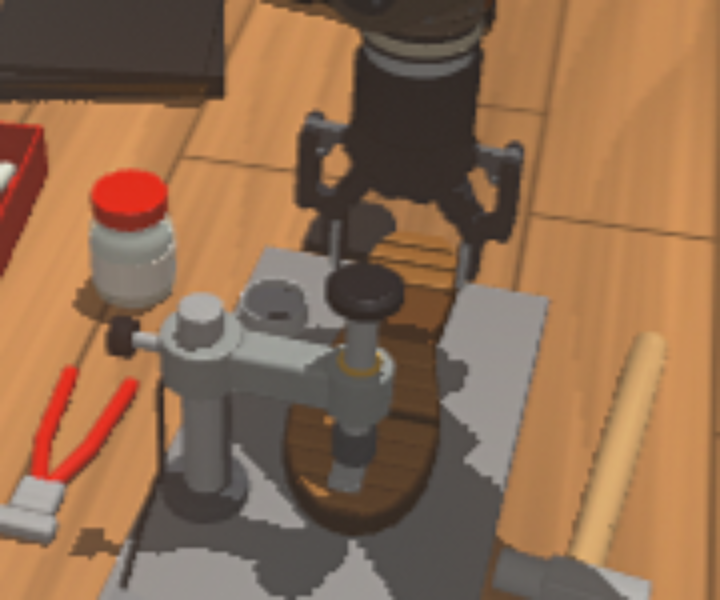

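The open fingers (tips at crop (337,260) and (468,275)) straddle the sole behind the cap and clear the tin at (273,305). Lowering to the bed.

```bash
python3 -m creep '[[[-0.001,0,-0.012,0,0,0],[-0.001,0,-0.024,0,0,0],[-0.001,0,-0.036,0,0,0],[-0.001,0,-0.044,0,0,0],[-0.001,0,-0.046,0,0,0],[-0.001,0,-0.046,0,0,0]]]'
```

```text
time: 5.72
tool_pos: [0.4943, -0.1887, 0.0288]
orientation: [[0.047, 0.999, -0.002], [0.999, -0.047, 0.002], [0.001, -0.003, -1.0]]
contact_force: [-0.5, 0.7, -0.4]
gripper_width: 0.076
grasp_force: 0.0
```

```bash
python3 -m creep '[[[0,0,0,0,0,0],[0,0,0,0,0,0],[0,0,0,0,0,0],[0,0,0,0,0,0],[0,0,0,0,0,0],[0,0,0,0,0,0]]]' 0.05 25
```

```text
time: 6.22
tool_pos: [0.4955, -0.1894, 0.0307]
orientation: [[0.047, 0.999, 0.001], [0.999, -0.047, -0.001], [-0.001, 0.001, -1.0]]
contact_force: [1.5, -0.1, -0.9]
gripper_width: 0.0614
grasp_force: 28.2
```

```bash
python3 -m creep '[[[0,0.01,0,0,0,0],[-0.001,0.025,0,0,0,0],[-0.002,0.04,0,0,0,0],[-0.003,0.055,0,0,0,0],[-0.004,0.07,0,0,0,0],[-0.004,0.078,0,0,0,0],[-0.004,0.081,0,0,0,0],[-0.004,0.081,0,0,0,0],[-0.004,0.081,0,0,0,0]]]'; python3 -c "
from h import *
s=eyes.grab_frame('side');t=eyes.grab_frame('top')
a=cv2.resize(s[120:240,230:340],(550,600));b=cv2.resize(t[190:260,220:249+0+1],(250,600)) 
np.save('s3.npy',s);np.save('t3.npy',t)
cv2.imwrite('pics/s3.png',np.vstack([cv2.resize(s[150:240,230:350],(640,480)[0:1]+(300,),interpolation=cv2.INTER_CUBIC),cv2.resize(t[180:265,220:390],(640,300),interpolation=cv2.INTER_CUBIC)]))"
```

```text
time: 6.97
tool_pos: [0.4912, -0.1068, 0.0306]
orientation: [[0.047, 0.999, -0.001], [0.999, -0.047, 0.002], [0.002, -0.001, -1.0]]
contact_force: [-1.4, 3.8, 4.6]
gripper_width: 0.0613
grasp_force: 29.0
```

View pics/s3.png

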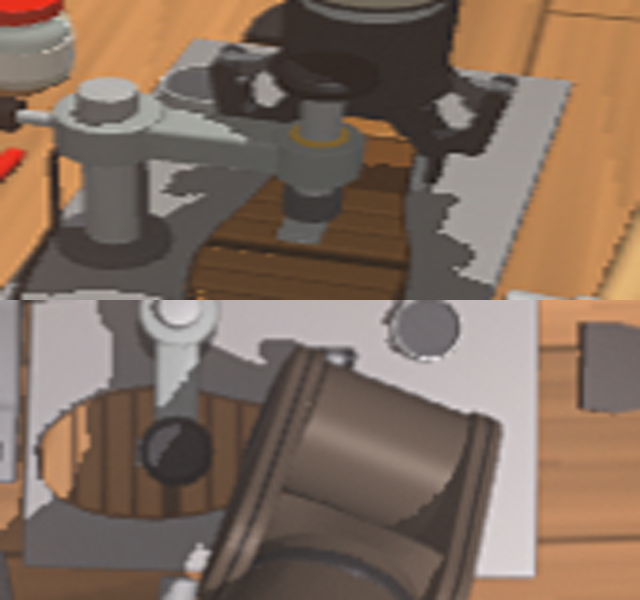

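Side half: the dark wide groove runs from (205,243) to (410,265), behind the foot's lower edge at (300,240). Top half: the groove shows just below the cap at (172,490), i.e. pixel (265.7,233.8). I'll profile it for a number.

```bash
python3 - <<'E'
from h import *
np.set_printoptions(precision=4,suppress=True)
t=np.load('t3.npy').astype(int);s=np.load('s3.npy').astype(int)
th=np.radians(-2.8);R=np.array([[np.cos(th),-np.sin(th)],[np.sin(th),np.cos(th)]]);o=np.array([.4948,-.011])
G=lambda p:R.T@(p[:2]-o)
print("cams",ray("top",(0,0))[0],ray("side",(0,0))[0])
for v in(206,208,232,234,236): print(v,t[v,254:284].sum(1)//3, "edges col255.. gauge y@.052", [G(onz("top",(u,v),.052))[1].round(4) for u in(258,262,266,270,274)])
for u in(272,276,280,298,302,304): print(u,"rows216-236",s[216:238,u].sum(1)//3,[G(onz("side",(u,r),.052)).round(4) for r in(220,226,232)])
E
```

```text
cams [0.4877 0.0007 1.016 ] [0.4121 0.5825 0.6986]
206 [ 72  68  73  80  82  80  79 113 160 179 181 161 110  95  99 101  99  97
  84  69  70  71  76  83  91  96  95  96  96  97] edges col255.. gauge y@.052 [np.float64(0.0194), np.float64(0.0093), np.float64(-0.0007), np.float64(-0.0107), np.float64(-0.0207)]
208 [ 77  67  74  83  83  81  81 114 165 183 159 112  95  98  99  99  99  95
  89  79  73  66  72  80  78  77  73  72  70  73] edges col255.. gauge y@.052 [np.float64(0.0192), np.float64(0.0092), np.float64(-0.0008), np.float64(-0.0108), np.float64(-0.0209)]
232 [74 63 68 77 80 81 81 80 70 56 51 48 49 53 59 60 70 79 81 81 71 63 70 79
 80 79 80 76 66 54] edges col255.. gauge y@.052 [np.float64(0.0178), np.float64(0.0078), np.float64(-0.0022), np.float64(-0.0122), np.float64(-0.0221)]
234 [73 64 68 78 79 80 81 79 72 60 56 56 55 61 74 81 81 80 80 79 72 62 70 79
 80 81 80 70 55 53] edges col255.. gauge y@.052 [np.float64(0.0177), np.float64(0.0077), np.float64(-0.0023), np.float64(-0.0123), np.float64(-0.0222)]
236 [71 60 68 76 79 79 80 79 73 60 56 56 54 61 74 81 80 80 81 80 71 62 70
[... 439 characters left out ...]
0229, 0.0127]), array([0.0181, 0.0308])]
280 rows216-236 [63 64 66 66 66 68 68 56 44 42 80 68 66 67 68 68 60 67 67 68 67 69] [array([ 0.0188, -0.0087]), array([0.0139, 0.01  ]), array([0.0093, 0.0281])]
298 rows216-236 [67 66 69 67 62 66 66 66 66 71 64 51 44 47 66 66 67 67 68 69 59 66] [array([-0.0224, -0.0211]), array([-0.0265, -0.0022]), array([-0.0306,  0.0162])]
302 rows216-236 [66 67 66 70 67 63 66 66 66 68 70 60 47 43 52 67 67 67 68 68 69 60] [array([-0.0315, -0.0238]), array([-0.0355, -0.0049]), array([-0.0394,  0.0135])]
304 rows216-236 [67 67 67 70 69 61 67 66 68 67 73 69 52 44 44 66 68 67 64 59 59 53] [array([-0.0361, -0.0252]), array([-0.04  , -0.0062]), array([-0.0438,  0.0122])]
```

The groove reads within about 1 mm of the probe axis in the top view; the side view agrees once its ~5 mm bias on the keys is taken off. Release, rise, and go over the cap.

```bash
python3 -m creep '[[[0,0,0,0,0,0],[0,0,0,0,0,0],[0,0,0,0,0,0],[0,0,0.015,0,0,0],[0,0,0.04,0,0,0],[0,0,0.08,0,0,0],[0,0,0.12,0,0,0],[0,0,0.16,0,0,0],[0,0,0.2,0,0,0],[0,0,0.23,0,0,0],[0,-0.03,0.23,0,0,0],[0,-0.06,0.23,0,0,0]]]' 0.076
python3 - <<'E'
from h import *
np.set_printoptions(precision=4,suppress=True)
t=eyes.grab_frame('top').astype(int);np.save('t4.npy',t)
th=np.radians(-2.8);R=np.array([[np.cos(th),-np.sin(th)],[np.sin(th),np.cos(th)]]);o=np.array([.4948,-.011])
G=lambda p:R.T@(p[:2]-o)
for v in(206,234,236,238): print(v,t[v,254:284].sum(1)//3)
E
```

```text
time: 8.07
tool_pos: [0.4925, -0.169, 0.2639]
orientation: [[0.044, 0.999, 0.006], [0.999, -0.044, -0.004], [-0.003, 0.006, -1.0]]
contact_force: [1.2, -0.5, -0.4]
gripper_width: 0.0759
grasp_force: 0.0
206 [ 74  68  74  83  85  85  83  88  98 102 102 102 103 104 105 104 103  99
  85  69  69  73  77  83  93  99 100 101 100  99]
234 [78 67 74 82 83 84 86 84 78 68 61 61 62 65 76 87 86 86 86 87 81 69 74 85
 87 86 88 88 81 70]
236 [77 68 73 82 83 84 86 84 79 68 61 61 62 62 76 87 87 86 87 86 81 68 75 84
 88 88 87 87 80 69]
238 [78 68 73 82 82 84 85 85 79 68 61 62 61 64 76 87 88 87 88 86 80 68 71 78
 76 73 75 79 78 92]
```

```bash
python3 -m creep '[[[0,0,0.03,0,0,0],[0.001,0.03,0.03,0,0,0],[0.001,0.07,0.03,0,0,0],[0.002,0.11,0.03,0,0,0],[0.002,0.14,0.03,0,0,0],[0.003,0.157,0.03,0,0,0],[0.003,0.157,0.03,0,0,0],[0.003,0.157,0.03,0,0,0],[0.003,0.157,0,0,0,0],[0.003,0.157,-0.015,0,0,0],[0.003,0.157,-0.015,0,0,0],[0.003,0.157,-0.015,0,0,0]]]' 0
```

```text
time: 9.12
tool_pos: [0.4937, -0.0123, 0.2443]
orientation: [[0.049, 0.999, -0.003], [0.999, -0.049, 0.0], [0.0, -0.003, -1.0]]
contact_force: [0.3, -0.6, -0.5]
gripper_width: 0.0003
grasp_force: 0.0
```

```bash
python3 -m creep '[[[0.001,0.001,-0.015,0,0,0],[0.001,0.001,-0.024,0,0,0],[0.001,0.001,-0.028,0,0,0],[0.001,0.001,-0.032,0,0,0],[0.001,0.001,-0.036,0,0,0],[0.001,0.001,-0.04,0,0,0],[0.001,0.001,-0.044,0,0,0],[0.001,0.001,-0.048,0,0,0],[0.001,0.001,-0.051,0,0,0],[0.001,0.001,-0.051,0,0,0]]]'
```

```text
time: 9.95
tool_pos: [0.4955, -0.0106, 0.1949]
orientation: [[0.047, 0.999, 0.001], [0.999, -0.047, -0.001], [-0.001, 0.001, -1.0]]
contact_force: [-1.3, -0.4, 3.0]
gripper_width: -0.0002
grasp_force: 0.9
```

```bash
python3 -m creep '[[[0,0,-0.002,0,0,0],[0,0,-0.004,0,0,0],[0,0,-0.006,0,0,0],[0,0,-0.007,0,0,0],[0,0,-0.007,0,0,0]]]'
```

```text
time: 10.37
tool_pos: [0.4957, -0.0106, 0.1877]
orientation: [[0.047, 0.999, 0.001], [0.999, -0.047, -0.001], [-0.001, 0.001, -1.0]]
contact_force: [-2.3, -2.3, 4.2]
gripper_width: -0.0002
grasp_force: 2.2
```

```bash
python3 -m creep '[[[0,0,-0.001,0,0,0],[0,0,-0.002,0,0,0],[0,0,-0.0025,0,0,0],[0,0,-0.0025,0,0,0]]]'
```

```text
time: 10.7
tool_pos: [0.4957, -0.0106, 0.186]
orientation: [[0.047, 0.999, 0.001], [0.999, -0.047, -0.001], [-0.001, 0.001, -1.0]]
contact_force: [-3.9, -0.8, 7.8]
gripper_width: 0.0
grasp_force: 3.9
```

```bash
python3 -m creep '[[[0,0,-0.0005,0,0,0],[0,0,-0.001,0,0,0],[0,0,-0.001,0,0,0],[0,0,-0.001,0,0,0]]]'
```

```text
time: 11.03
tool_pos: [0.4957, -0.0106, 0.186]
orientation: [[0.046, 0.999, 0.001], [0.999, -0.046, -0.001], [-0.001, 0.001, -1.0]]
contact_force: [-6.1, -1.4, 11.6]
gripper_width: 0.0
grasp_force: 5.8
```

The quill stopped at 0.033 with the force climbing, so the foot is down. Rise and go over the hold key: gauge (−0.001, 0.132) is world ≈ (0.500, 0.121).

```bash
python3 -m creep '[[[0,0,-0.001,0,0,0],[0,0,-0.001,0,0,0],[0,0,0.01,0,0,0],[0,0,0.04,0,0,0],[0,0,0.05,0,0,0],[0,0.03,0.05,0,0,0],[0.002,0.06,0.05,0,0,0],[0.004,0.1,0.05,0,0,0],[0.005,0.131,0.05,0,0,0],[0.005,0.131,0.05,0,0,0],[0.005,0.131,0.03,0,0,0],[0.005,0.131,-0.01,0,0,0]]]'
python3 -c "
from h import *
s=eyes.grab_frame('side');t=eyes.grab_frame('top').astype(int)
for v in (206,208,234,236): print(t[v,254:284].sum(1)//3)
cv2.imwrite('pics/s5.png',cv2.resize(s[150:270,220:370],None,fx=5,fy=5,interpolation=cv2.INTER_CUBIC))"
```

```text
time: 12.03
tool_pos: [0.5045, 0.1218, 0.1785]
orientation: [[0.045, 0.999, 0.014], [0.999, -0.045, 0.001], [0.002, 0.014, -1.0]]
contact_force: [1.5, 0.2, -0.1]
gripper_width: 0.0003
grasp_force: 0.0
[ 72  67  73  80  82  79  79 110 153 172 171 173 175 179 181 184 186 172
 130  99 110 115 116 114 141 175 176 176 178 177]
[ 76  66  74  81  83  81  81 110 155 174 171 172 173 177 180 182 183 171
 151 142 123 102 117 143 154 141 111 111 122 124]
[132 103 113 133 137 147 154 157 147 116 101 101 102  89 117 158 158 156
 157 159 143 108 121 152 160 159 160 161 142 112]
[131 104 114 131 136 145 152 158 147 115  99 102 101  88 118 159 158 157
 158 160 142 108 124 153 162 161 160 162 142 112]
```

View pics/s5.png

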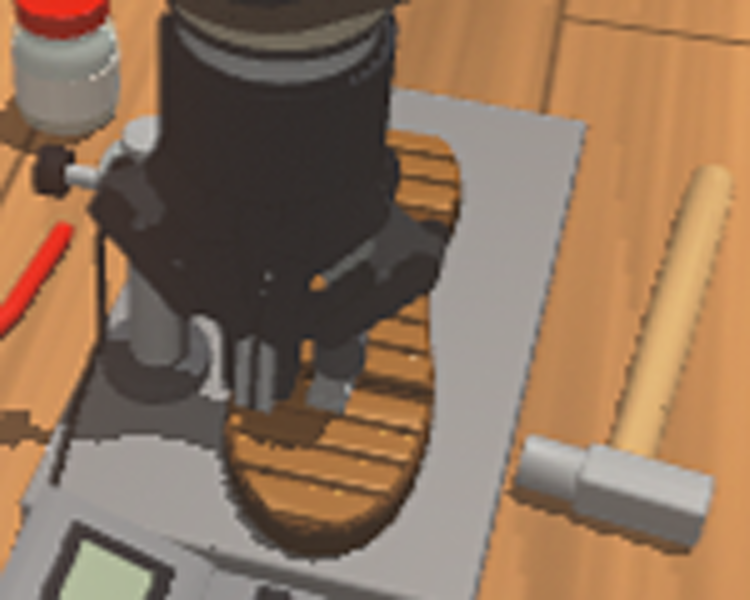

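The foot (crop (335,395)) sits across the dark wide groove at (395,385), and the top profile is unchanged, so the sole has not moved. Lower to just above the hold key.

```bash
python3 -m creep '[[[0,0,-0.04,0,0,0],[0,0,-0.08,0,0,0],[0,0,-0.11,0,0,0],[0,0,-0.12,0,0,0],[0,0,-0.12,0,0,0],[0,0,-0.12,0,0,0]]]'
```

```text
time: 12.63
tool_pos: [0.5014, 0.1206, 0.0552]
orientation: [[0.047, 0.999, 0.002], [0.999, -0.047, 0.0], [0.0, 0.001, -1.0]]
contact_force: [0.5, -0.0, 0.3]
gripper_width: 0.0004
grasp_force: 0.0
```

```bash
python3 -m creep '[[[0,0,-0.01,0,0,0],[0,0,-0.016,0,0,0],[0,0,-0.02,0,0,0],[0,0,-0.0225,0,0,0],[0,0,-0.0225,0,0,0],[0,0,-0.0225,0,0,0]]]'
```

```text
time: 13.13
tool_pos: [0.5019, 0.1209, 0.0339]
orientation: [[0.046, 0.999, 0.003], [0.999, -0.046, -0.0], [-0.0, 0.003, -1.0]]
contact_force: [-2.3, -0.6, 9.9]
gripper_width: 0.0004
grasp_force: 5.3
```

The key is at its stop (z 0.034, 9.9 N). Lift off and check.

```bash
python3 -m creep '[[[0,0,0,0,0,0],[0,0,0.02,0,0,0],[0,0,0.06,0,0,0],[0,0,0.1,0,0,0],[0,0,0.14,0,0,0],[0,0,0.18,0,0,0],[0,0,0.22,0,0,0],[0,0.04,0.24,0,0,0],[0,0.08,0.24,0,0,0],[0,0.12,0.24,0,0,0],[0,0.12,0.24,0,0,0],[0,0.12,0.24,0,0,0]]]'
python3 -c "
from h import *
s=eyes.grab_frame('side');t=eyes.grab_frame('top')
for v in (206,234,236): print(t[v,254:284].astype(int).sum(1)//3)
a=cv2.resize(s[150:330,230:330],(400,600));b=cv2.resize(t[180:260,170:290],(400,600)[:1]+(267,))
b=np.vstack([b,np.zeros((333,400,3),np.uint8)]);cv2.imwrite('pics/s6.png',np.hstack([a,b]))"
```

```text
time: 14.13
tool_pos: [0.4996, 0.2426, 0.2714]
orientation: [[0.043, 0.999, -0.0], [0.999, -0.043, -0.0], [-0.0, -0.0, -1.0]]
contact_force: [0.7, -0.4, -0.2]
gripper_width: -0.0
grasp_force: 0.0
[ 73  69  75  82  82  82  80 110 156 173 174 174 176 181 183 186 187 174
 131  98 111 115 117 115 142 177 179 179 180 179]
[133 105 115 134 140 149 155 158 149 117 101 103 103  91 119 161 160 158
 159 161 144 108 122 154 161 161 163 163 144 114]
[133 105 115 133 138 146 155 158 149 117 101 104 102  89 118 160 160 159
 159 162 144 110 125 155 165 163 162 163 144 114]
```

View pics/s6.png

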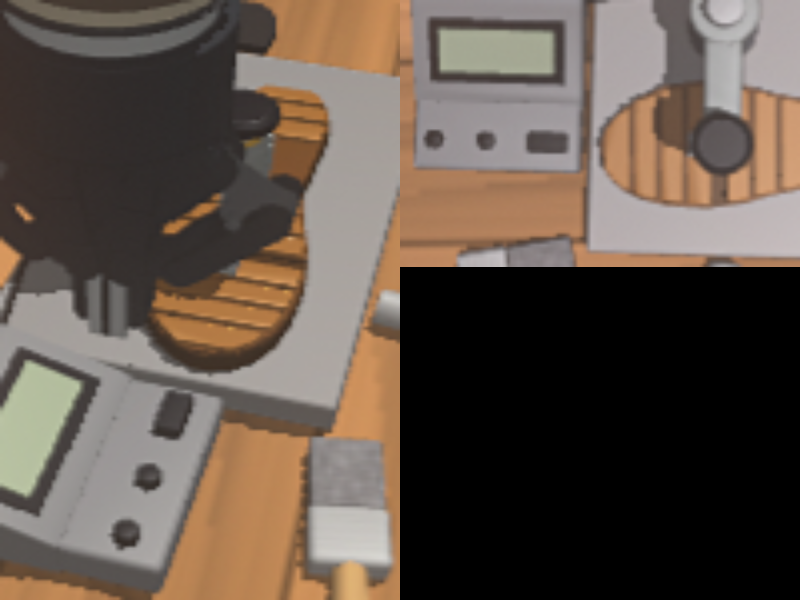

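All three keys are up, at (173,413), (148,477) and (126,532) in the left half. The sole and groove are unmoved under the cap at (722,143), the foot is down, and the robot is clear.

```bash
python3 -c "
from workcell import ctrl
print(ctrl.hand_in())"
```

```text
the job is handed in; nothing more can be done
None
```

The job is handed in after about 14 s of robot time: the power key was pressed, the sole was slid about 81 mm to put the wide groove under the probe, the foot was pushed down (quill at 0.033), and the hold key was pressed and released; the hand-in gave no verdict.

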